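Set out four pocket aneroids by size in the calibration bay

ROBOT

A 6-joint arm with a two-finger parallel gripper is mounted at the origin on the work surface. World frame = base frame: x ahead of the robot, y to its left, z up, the work surface at z = 0. Lengths are in m, angles in rad, forces in N, time in s.
With the tool pointing down it reaches from about 0.325 to 0.85 m from the base axis. Payload 4.4 kg.
Tool frame: the origin (TCP) lies at the very end of the fingers, on their centre line; the grasp point (between the pads) lies robot.hold_point_z behind it (robot.hold_point_z is the distance from the TCP to the grasp point, in m); z points along the fingers, y is the line along which they close (so a half turn about z gives the same grasp; the last joint's range is limited). The gripper opens to 94 mm and grips with 3 to 60 N. Pads are 16 mm wide; open, the fingers measure 119 mm over their backs; the gripper's body (75 mm by 177 mm) begins 78 mm behind the grasp point.
Start: joints at [1.085, 0.207, 1.542, -0, 1.393, -0.15], TCP at [0.189, 0.543, 0.205] pointing down, gripper open.
Joint ranges: [-2.73, 2.73], [-0.86, 2.22], [0.23, 2.46], [-1.11, 4.25], [0.08, 2.63], [-2.82, 2.82]. Speed limits (rad/s): [2.79, 2.79, 3.14, 3.14, 3.14, 3.14].

INTERFACE

Orientations are given as a unit quaternion [x, y, z, w].
In Python, from station import robot gives the robot as it stands.
- The arm moves only by the shell command python3 -m handwheel 'ROWS' [FORCE]. ROWS is JSON, a list of rows, each an object with "hand": the finger opening in mm, from 0 to 94; "linear": the shift along the tool's x, y, z in mm, a list of three; "spin": the turn about the tool's z in degrees. A call has 1 to 10 rows; each row shifts and turns the commanded pose from where the row before left it, along the tool's axes as they then stand; what a row does not reach is not made up. A row lasts 1/12 s, in which the tool goes at most 41.7 mm and 7.16 degrees, less where a joint would pass 70% of its speed; a pose out of reach is approached as far as the arm can. A call is refused whole if a number of a shift passes 41.7 or a number of a turn 7.16, either way. A call with a gripper value outside its range is refused whole. The fingers move at their own pace and stop on an object; FORCE is the grip in N (left out, the last holds). Time passes only in rows, so rows that do not move let the fingers close. It gives the time, the measured TCP pose, the force, the opening and the grip force at its end, in the units of the state.
- robot.observe(): the state, without advancing time (a new reading comes with each control period).
- robot.capture(name): name is "scene" or "top" or "wrist"; returns the picture (480x640x3 uint8, red, green, blue); there is no depth.
- robot.camera_params(name): a dict with "fovy" (degrees; the focal length in pixels is half the picture's height over the tangent of half this angle, whatever the lens; pixels are square), "cx", "cy" (the principal point, pixels), "origin" and "rotation" of the camera in the world; the wrist camera has in their place "T_tool_cam" (4x4, takes a point from camera to tool coordinates, whose origin is the TCP and whose axes are the flange's). Camera axes: x right, y down, z forward; pixel columns grow to the right and rows downward; lengths in m; the calibration is good to about 2 mm. A picture is of the moment at which its call begins: read the wrist's pose just before it. camera_params takes no time and is no camera call.
- robot.hand_in(): hands the job in; it is judged then, once.
Trained networks look in the newest picture that a camera, given by its name, has taken for a name from the list of things; names that differ only in an ending like _2 or _b are one class to them, and where a whole thing is asked for, a point or a joint stands for the part that bears it (a point fixed in the world has none). Each returns a list of dicts, best first, with "score" (0 to 1); they miss things now and then, are a little off and sometimes report something else, mostly with a low value. They report only what shows in the picture. A call takes as long as a camera call. They do not tell look-alikes from the thing itself.
- robot.search_frame(camera, target): "extent" ([centre column, centre row, width, height] in pixels, round what is visible of it).
- robot.mark_of(camera, target): "centre" ([column, row] in pixels: a listed point, or the origin of a listed thing).
The state is a dict: "t": time; "qpos": joint angles; "qvel": joint speeds; "joint_torque": joint torques, N m; "tool_pos": TCP position; "eef_rot": TCP orientation; "contact_force": force on the tool from outside, world axes, zero at the start; "wrist_torque": the same for the moment, N m; "opening": finger opening in m; "grip_force": force on a finger pad.
Only numpy, scipy, OpenCV 4.12 (cv2) and the standard library are available. Lean on these libraries where they do the work, as an engineer would, in place of code of your own. Each camera call takes 0.05 s, during which the arm holds its last target. There are 200 camera calls.

TASK

Line up the four brass pocket aneroids in the calibration bay in order of size, the smallest on the cork pad next to the slatted gate and the largest at the far end, each centred on its own pad with its dial up. Do not tip any of them over on the way, and leave the smoked lens where it lies.

Things in the scene. Friction and masses are not known exactly. Their poses are not given: they have to be found in the camera images.
- aneroid_tiny: pocket aneroid in a round brass case 30 mm across, 22 mm thick, pale dial up; one of four alike but for size. A brass stub 6 mm wide stands out 6 mm from the rim at mid thickness, to its own +y: grip it across its own x. Origin: centre of the underside; z up. Loose, under 0.25 kg. At the start its x axis points within 35 degrees of world +x
- aneroid_small: pocket aneroid in a round brass case 40 mm across, 24 mm thick, pale dial up; one of four alike but for size. A brass stub 6 mm wide stands out 6 mm from the rim at mid thickness, to its own +y: grip it across its own x. Origin: centre of the underside; z up. Loose, under 0.25 kg. At the start its x axis points within 35 degrees of world +x
- aneroid_medium: pocket aneroid in a round brass case 50 mm across, 26 mm thick, pale dial up; one of four alike but for size. A brass stub 6 mm wide stands out 6 mm from the rim at mid thickness, to its own +y: grip it across its own x. Origin: centre of the underside; z up. Loose, under 0.25 kg. At the start its x axis points within 35 degrees of world +x
- aneroid_large: pocket aneroid in a round brass case 60 mm across, 28 mm thick, pale dial up; one of four alike but for size. A brass stub 6 mm wide stands out 6 mm from the rim at mid thickness, to its own +y: grip it across its own x. Origin: centre of the underside; z up. Loose, under 0.25 kg. At the start its x axis points within 35 degrees of world +x
- pad_a: one of four identical fixed round cork pads, 60 mm across with a dark centre dot, in a straight row 80 mm apart on the bay's dark floor board. Origin: centre of its underside, 8 mm above the table; it is 4 mm thick, so its top is 12 mm above the table. Which pad lies where in the row changes with each start
- pad_b: one of four identical fixed round cork pads, 60 mm across with a dark centre dot, in a straight row 80 mm apart on the bay's dark floor board. Origin: centre of its underside, 8 mm above the table; it is 4 mm thick, so its top is 12 mm above the table. Which pad lies where in the row changes with each start
- pad_c: one of four identical fixed round cork pads, 60 mm across with a dark centre dot, in a straight row 80 mm apart on the bay's dark floor board. Origin: centre of its underside, 8 mm above the table; it is 4 mm thick, so its top is 12 mm above the table. Which pad lies where in the row changes with each start
- pad_d: one of four identical fixed round cork pads, 60 mm across with a dark centre dot, in a straight row 80 mm apart on the bay's dark floor board. Origin: centre of its underside, 8 mm above the table; it is 4 mm thick, so its top is 12 mm above the table. Which pad lies where in the row changes with each start
- gate: fixed pale slatted gate with two brass-knobbed posts, 122 x 18 x 69 mm high, across one end of the row (either end). Origin: middle of its foot, in line with the row, 80 mm from the nearest pad's centre; x along the gate. A plain dark fence 30 mm high stands across the other end, another along the far side, 95 mm from the pads' centres
- lens: smoked glass lens in a black rim, 36 mm across, 7 mm thick, lying loose among the aneroids; origin: centre of its underside. To be left where it lies
There are look-alikes about, which are no part of the job. Leave any purple or turquoise look-alike of the aneroid_small alone.

How it is judged:
By the outcome, as a careful person would: the job done as asked, in the order asked, and still so for the second after the job is handed in, with the robot touching nothing.
It also fails if it takes over 104 s, if anything falls off the work surface, if the arm or the gripper's body presses on something with over 40 N, if the wrist force passes 120 N, or if a joint passes its speed limit or range.

## Working session

There is one attempt and no reset: what is moved stays moved. The work goes in short steps, Python scripts to look and compute and a shell command to move; the robot and the scene stay as the last step left them, time stands still between calls to the robot, and variables do not carry over. Pictures are saved under pics/ and viewed, at most 14 in all, crops included, and the job is handed in when it is done.

```bash
ls; mkdir -p pics
python3 - <<'E'
from station import robot
import cv2,numpy as np
print(robot.observe()); print(robot.hold_point_z)
for n in("scene","top"):
    im=robot.capture(n); cv2.imwrite(f"pics/{n}0.png",im[:,:,::-1]); print(n,robot.camera_params(n))
    for t in ["aneroid_tiny","aneroid_small","aneroid_medium","aneroid_large","pad_a","gate","lens"]:
        print(t,[(np.round(d["centre"]).tolist(),round(d["score"],2)) for d in robot.mark_of(n,t)])
E
```

```text
pics
{'t': 0.0, 'qpos': array([ 1.08549405e+00,  2.07420388e-01,  1.54295105e+00, -4.63016600e-05,
        1.39348236e+00, -1.50468522e-01]), 'qvel': array([ 3.02112498e-04, -9.02309402e-04, -2.21061447e-03, -5.74807719e-04,
       -7.10857937e-04, -7.56547879e-05]), 'joint_torque': array([ 1.45722803e-03, -3.70880449e+01, -2.81416851e+01,  7.00133177e-02,
        3.62555590e-02, -1.72128930e-04]), 'tool_pos': array([0.18857917, 0.54234138, 0.20429197]), 'eef_rot': array([ 1.66631743e-01,  9.86018551e-01, -1.08104930e-03, -3.31728128e-04]), 'contact_force': array([ 0.03962603, -0.80140794,  0.28764113]), 'wrist_torque': array([ 0.01610409,  0.01538556, -0.02820089]), 'grip_force': 0.0, 'opening': 0.09404707224213073}
0.0188
scene {'fovy': 53.35347061616143, 'cx': 322.03416318400355, 'cy': 242.0474717909467, 'origin': array([ 0.79026968, -0.43198542,  0.59615871]), 'rotation': array([ 0.9014452 ,  0.24662865, -0.10266708, -0.34063226])}
aneroid_tiny [([246.0, 284.0], 0.88)]
aneroid_small [([302.0, 174.0], 0.97), ([260.0, 204.0], 0.97), ([313.0, 209.0], 0.8)]
aneroid_medium [([149.0, 388.0], 0.86)]
aneroid_large [([368.0, 142.0], 0.78)]
pad_a [([412.0, 203.0], 0.9), ([378.0, 273.0], 0.81), ([356.0, 306.0], 0.65), ([399.0, 238.0], 0.63)]
gate [([336.0, 353.0], 0.77), ([398.0, 237.0], 0.16)]
lens [([213.0, 316.0], 0.73)]
top {'fovy': 53.60267686958817, 'cx': 321.0203731443354, 'cy': 237.15844055001955, 'origin': array([ 0.45026843, -0.00209192,  0.98008203]), 'rotation': array([-0.69914343,  0.71374621, -0.02763283,  0.03164235])}
aneroid_tiny [([381.0, 276.0], 0.64), ([318.0, 195.0], 0.17)]
aneroid_small [([307.0, 318.0], 0.78), ([250.0, 304.0], 0.68), ([282.0, 276.0], 0.59)]
aneroid_medium [([478.0, 275.0], 0.58)]
aneroid_large [([178.0, 276.0], 0.97)]
pad_a [([284.0, 196.0], 0.97), ([241.0, 203.0], 0.86), ([357.0, 190.0], 0.82), ([318.0, 194.0], 0.66)]
gate [([395.0, 187.0], 0.73)]
lens [([416.0, 278.0], 0.77)]
```

View pics/scene0.png

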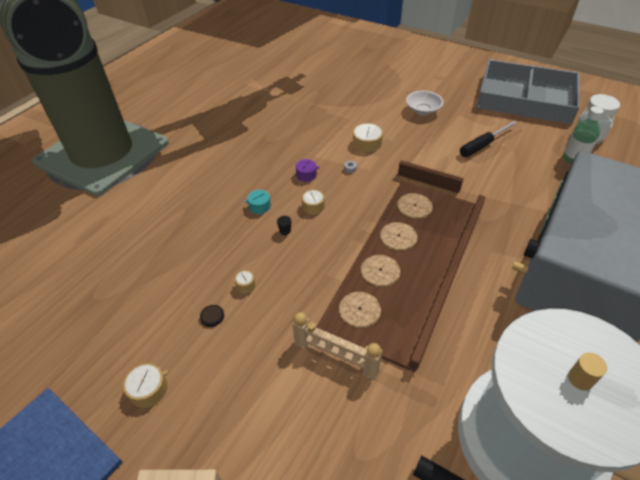

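View pics/top0.png

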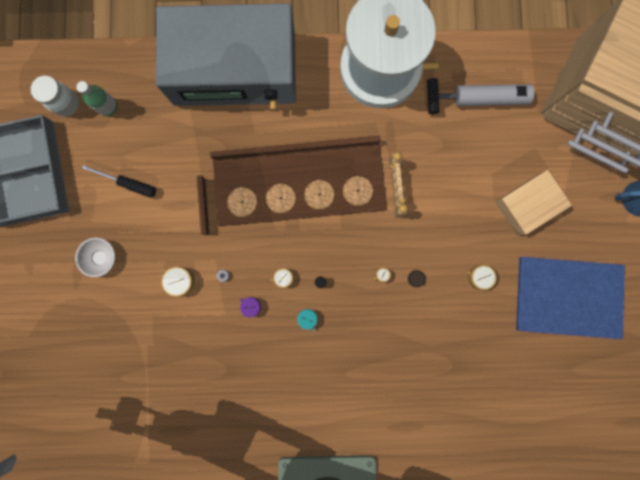

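```bash
cat > h.py <<'E'
from station import robot
import cv2,numpy as np
from scipy.spatial.transform import Rotation as R
def cam(n):
    p=robot.camera_params(n); f=240/np.tan(np.radians(p["fovy"]/2))
    if "origin" in p: o=np.array(p["origin"]); M=R.from_quat(p["rotation"]).as_matrix()
    else:
        s=robot.observe(); T=np.array(p["T_tool_cam"]); Q=R.from_quat(s["eef_rot"]).as_matrix()
        o=s["tool_pos"]+Q@T[:3,3]; M=Q@T[:3,:3]
    return f,p["cx"],p["cy"],o,M
def ray(c,px):
    f,cx,cy,o,M=c; d=M@np.array([(px[0]-cx)/f,(px[1]-cy)/f,1]); return o,d/np.linalg.norm(d)
def at(c,px,z):
    o,d=ray(c,px); return o+d*(z-o[2])/d[2]
def tri(c1,p1,c2,p2):
    o1,d1=ray(c1,p1);o2,d2=ray(c2,p2)
    st=np.linalg.lstsq(np.c_[d1,-d2],o2-o1,rcond=None)[0]
    a,b=o1+st[0]*d1,o2+st[1]*d2
    return (a+b)/2,np.linalg.norm(a-b)
def proj(c,P):
    f,cx,cy,o,M=c; q=M.T@(np.array(P)-o); return np.array([cx+f*q[0]/q[2],cy+f*q[1]/q[2]])
E
python3 - <<'E'
from h import *
s,t=cam("scene"),cam("top")
for n,a,b in [("tiny",(246,284),(381,276)),("sm1",(302,174),(250,304)),("sm1b",(302,174),(307,318)),("sm2",(260,204),(307,318)),("sm3",(313,209),(282,276)),("med",(149,388),(478,275)),("lar",(368,142),(178,276)),
 ("p1",(412,203),(241,203)),("p2",(399,238),(284,196)),("p3",(378,273),(318,194)),("p4",(356,306),(357,190)),("gate",(336,353),(395,187)),("lens",(213,316),(416,278))]:
    p,e=tri(s,a,t,b); print(n,p.round(4),e.round(4),at(t,b,0.01).round(4))
E
```

```text
tiny [ 0.451  -0.118   0.0015] 0.0024 [ 0.4501 -0.1177  0.01  ]
sm1 [0.394  0.1462 0.006 ] 0.012 [0.3989 0.1493 0.01  ]
sm1b [0.4065 0.0518 0.0801] 0.0757 [0.3686 0.0342 0.01  ]
sm2 [0.3687 0.0347 0.0068] 0.0011 [0.3686 0.0342 0.01  ]
sm3 [ 0.4524  0.0837 -0.0057] 0.0045 [0.4542 0.0836 0.01  ]
med [ 0.4469 -0.3181  0.0037] 0.0035 [ 0.4481 -0.3146  0.01  ]
lar [0.4554 0.2946 0.0069] 0.0075 [0.4585 0.2958 0.01  ]
p1 [0.6048 0.1652 0.0141] 0.0013 [0.606  0.1663 0.01  ]
p2 [0.6188 0.0774 0.0141] 0.0019 [0.6187 0.0773 0.01  ]
p3 [0.6208 0.0058 0.0023] 0.0046 [0.6214 0.007  0.01  ]
p4 [ 0.6247 -0.0747  0.0164] 0.0052 [ 0.628  -0.0737  0.01  ]
gate [ 0.633  -0.1526  0.008 ] 0.0001 [ 0.6326 -0.1523  0.01  ]
lens [ 0.4451 -0.1896  0.0023] 0.0016 [ 0.4446 -0.1887  0.01  ]
```

The scene shows large at (368,138), small at (313,202), tiny at (244,282) and medium at (145,385), all brass with pale dials. The purple (306,170) and turquoise (259,202) ones are the look-alikes. The gate is at (337,345), at the right (−y) end of the row, as it is in the top view at (398,185). So, counting from the gate, the order is tiny, small, medium, large. I start with the large one, nearest the arm. First I turn the tool so its y lies along world x.

```bash
python3 -m handwheel '[{"hand":94,"linear":[0,0,0],"spin":7.1},{"hand":94,"linear":[0,0,0],"spin":7.1},{"hand":94,"linear":[0,0,0],"spin":7.1},{"hand":94,"linear":[0,0,0],"spin":7.1},{"hand":94,"linear":[0,0,0],"spin":7.1},{"hand":94,"linear":[0,0,0],"spin":7.1},{"hand":94,"linear":[0,0,0],"spin":7.1},{"hand":94,"linear":[0,0,0],"spin":7.1},{"hand":94,"linear":[0,0,0],"spin":7.1},{"hand":94,"linear":[0,0,0],"spin":7}]' 10
python3 -m handwheel '[{"hand":94,"linear":[-25,27,0],"spin":0},{"hand":94,"linear":[-25,27,0],"spin":0},{"hand":94,"linear":[-25,27,0],"spin":0},{"hand":94,"linear":[-25,27,0],"spin":0},{"hand":94,"linear":[-25,27,0],"spin":0},{"hand":94,"linear":[-25,27,0],"spin":0},{"hand":94,"linear":[-25,27,0],"spin":0},{"hand":94,"linear":[-25,27,0],"spin":0},{"hand":94,"linear":[-25,27,0],"spin":0},{"hand":94,"linear":[-25,27,0],"spin":0}]'
python3 -m handwheel '[{"hand":94,"linear":[0,0,0],"spin":0},{"hand":94,"linear":[0,0,0],"spin":0}]'
python3 - <<'E'
from h import *
print(robot.observe()["qpos"].round(2)); c=cam("wrist"); im=robot.capture("wrist"); cv2.imwrite("pics/w1.png",im[:,:,::-1]); print(c)
for t in ["aneroid_large","aneroid_small","pad_a"]:
    print(t,[(np.round(d["centre"]).tolist(),round(d["score"],2),at(c,d["centre"],0).round(4)) for d in robot.mark_of("wrist",t)])
E
```

```text
t: 1.63
tool_pos: [0.1889, 0.5431, 0.2055]
eef_rot: [0.71, 0.704, -0.0, -0.0]
contact_force: [-0.6, 0.2, 0.2]
opening: 0.0939
grip_force: 0.0
t: 2.47
tool_pos: [0.4597, 0.2913, 0.2057]
eef_rot: [0.708, 0.707, 0.0, 0.0]
contact_force: [0.2, 0.7, 0.3]
opening: 0.0937
grip_force: 0.0
t: 2.63
tool_pos: [0.4598, 0.2914, 0.2054]
eef_rot: [0.709, 0.705, 0.0, -0.0]
contact_force: [-0.6, 0.8, -0.5]
opening: 0.0942
grip_force: 0.0
[0.41 0.14 1.62 0.   1.38 0.41]
(np.float64(342.2155915362031), 318.81242364342563, 240.32520553808945, array([0.46013514, 0.36442283, 0.38407322]), array([[ 9.99988353e-01, -4.81647253e-03,  3.07693285e-04],
       [-4.59148441e-03, -9.69045626e-01, -2.46839002e-01],
       [ 1.48706211e-03,  2.46834715e-01, -9.69056455e-01]]))
aneroid_large [([309.0, 213.0], 0.56, array([0.4489, 0.2991, 0.    ]))]
aneroid_small [([251.0, 408.0], 0.77, array([0.3689, 0.0377, 0.    ])), ([308.0, 375.0], 0.73, array([0.4457, 0.0882, 0.    ])), ([267.0, 329.0], 0.68, array([0.3959, 0.1536, 0.    ]))]
pad_a [([443.0, 381.0], 0.95, array([0.6204, 0.0779, 0.    ])), ([441.0, 431.0], 0.9, array([ 6.237e-01,  5.000e-04, -0.000e+00]))]
```

View pics/w1.png

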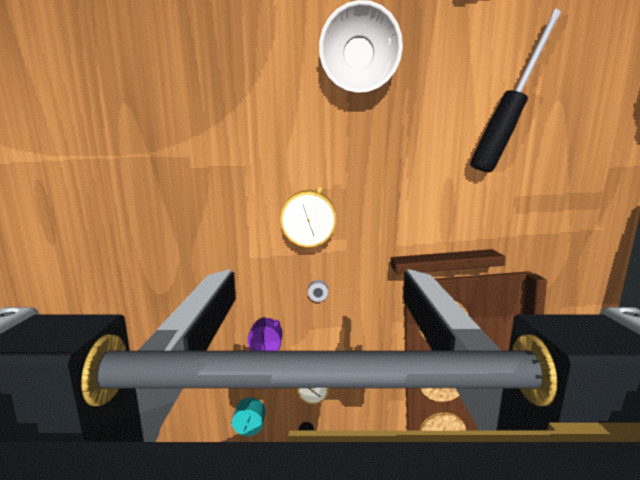

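The large dial is at about (308,219) with its stub at (320,189), some 22° clockwise of +y. The purple and turquoise ones are at (266,335) and (248,416). I measure the dial and the pads by contour.

```bash
cat >> h.py <<'E'
def blob(im,px,win,kind):
    """centre of best-matching blob near px (rgb im): ellipse fit of contour"""
    x,y=int(px[0]),int(px[1]); x0,y0=max(0,x-win),max(0,y-win); c=im[y0:y+win+1,x0:x+win+1]
    hsv=cv2.cvtColor(c,cv2.COLOR_RGB2HSV)
    if kind=="dial": m=((hsv[...,1]<85)&(hsv[...,2]>150))
    else: m=hsv[...,2]>115
    m=cv2.morphologyEx(m.astype(np.uint8),cv2.MORPH_CLOSE,np.ones((5,5)))
    cs,_=cv2.findContours(m,cv2.RETR_EXTERNAL,cv2.CHAIN_APPROX_NONE)
    k=max(cs,key=cv2.contourArea); (u,v),ax,_=cv2.fitEllipse(cv2.convexHull(k))
    return np.array([u+x0,v+y0]),np.round(ax,1)
E
python3 - <<'E'
from h import *
L=lambda n:cv2.imread(f"pics/{n}.png")[:,:,::-1].copy()
s,t,w=cam("scene"),cam("top"),cam("wrist"); S,T,W=L("scene0"),L("top0"),L("w1")
pw,a=blob(W,(308,219),45,"dial"); print("wrist large",pw,a,at(w,pw,.028).round(4))
for n,a,b,z in [("tiny",(244,280),(383,275),.022),("small",(313,200),(283,278),.024),("med",(144,382),(484,278),.026),("lar",(368,134),(177,282),.028)]:
    pa,xa=blob(S,a,22,"dial"); pb,xb=blob(T,b,20,"dial"); p,e=tri(s,pa,t,pb); print(n,pa.round(1),xa,pb.round(1),xb,p.round(4),round(e,4),at(t,pb,z).round(4),at(s,pa,z).round(4))
for n,a,b in [("p1",(415,205),(242,202)),("p2",(399,236),(281,198)),("p3",(380,270),(319,194)),("p4",(360,309),(357,190))]:
    pa,xa=blob(S,a,22,"pad"); pb,xb=blob(T,b,18,"pad"); p,e=tri(s,pa,t,pb); print(n,pa.round(1),xa,pb.round(1),xb,p.round(4),round(e,4),at(t,pb,.012).round(4),at(s,pa,.012).round(4))
E
```

```text
wrist large [307.89261627 219.48754883] [50.2 51.1] [0.4465 0.2987 0.028 ]
tiny [243.8 277.2] [13.4 16.8] [383.  274.4] [12.1 12.9] [ 0.4533 -0.1201  0.0231] 0.0005 [ 0.4531 -0.1205  0.022 ] [ 0.4529 -0.1194  0.022 ]
small [312.5 196.7] [14.7 20.1] [282.5 277.6] [17.3 17.6] [0.451  0.0815 0.0251] 0.0003 [0.4509 0.0815 0.024 ] [0.4505 0.0826 0.024 ]
med [142.3 380.6] [30.  38.7] [483.8 277. ] [22.6 22.9] [ 0.4439 -0.3207  0.0263] 0.0003 [ 0.4438 -0.3209  0.026 ] [ 0.4438 -0.3206  0.026 ]
lar [367.6 131.5] [17.7 28.1] [175.9 281. ] [27.2 28. ] [0.4487 0.2942 0.0294] 0.0007 [0.4484 0.2945 0.028 ] [0.4481 0.2963 0.028 ]
p1 [414.6 204.9] [24.4 35.6] [241.5 201.5] [28.9 29.7] [0.6091 0.1651 0.0114] 0.0005 [0.6087 0.1648 0.012 ] [0.6095 0.1646 0.012 ]
p2 [398.3 235.5] [28.2 38.1] [280.2 197.9] [29.6 30.5] [0.6151 0.0853 0.0107] 0.0006 [0.6146 0.085  0.012 ] [0.6157 0.0843 0.012 ]
p3 [380.1 269.8] [31.4 43.6] [318.8 194.2] [29.8 30.6] [0.6211 0.0055 0.0105] 0.0005 [0.6206 0.0054 0.012 ] [0.6218 0.0046 0.012 ]
p4 [359.3 308.9] [35.8 46.2] [358.  190.4] [29.2 32.6] [ 0.6273 -0.0754  0.0112] 0.0008 [ 0.6268 -0.0755  0.012 ] [ 0.6279 -0.0756  0.012 ]
```

Heights agree with the text and the views agree with each other. The pads are p4 (.627,−.0755) next to the gate, then p3, p2 and p1 (.609,.165). Now I grasp the large one.

```bash
python3 -m handwheel '[{"hand":84,"linear":[2,-6,20],"spin":0},{"hand":84,"linear":[2,-5,30],"spin":0},{"hand":84,"linear":[0,0,30],"spin":0},{"hand":84,"linear":[0,0,30],"spin":0},{"hand":84,"linear":[0,0,30],"spin":0},{"hand":84,"linear":[0,0,30],"spin":0},{"hand":84,"linear":[0,0,20],"spin":0},{"hand":84,"linear":[0,0,10],"spin":0},{"hand":84,"linear":[0,0,0],"spin":0}]' 12
python3 -m handwheel '[{"hand":50,"linear":[0,0,0],"spin":0},{"hand":50,"linear":[0,0,0],"spin":0},{"hand":50,"linear":[0,0,0],"spin":0},{"hand":50,"linear":[0,0,0],"spin":0},{"hand":50,"linear":[0,0,0],"spin":0},{"hand":50,"linear":[0,0,0],"spin":0}]' 12
```

```text
t: 3.58
tool_pos: [0.4445, 0.2966, 0.003]
eef_rot: [0.707, 0.707, -0.003, -0.001]
contact_force: [-0.9, -0.4, -0.1]
opening: 0.0839
grip_force: 0.0
t: 4.08
tool_pos: [0.4487, 0.2974, 0.0071]
eef_rot: [0.708, 0.707, 0.001, 0.0]
contact_force: [-0.5, 0.4, 6.5]
opening: 0.06
grip_force: 12.0
```

```bash
python3 -m handwheel '[{"hand":50,"linear":[0,0,-10],"spin":0},{"hand":50,"linear":[0,0,-20],"spin":0},{"hand":50,"linear":[0,0,-30],"spin":0},{"hand":50,"linear":[0,0,-30],"spin":0},{"hand":50,"linear":[-15,20,0],"spin":0},{"hand":50,"linear":[-25,30,0],"spin":0},{"hand":50,"linear":[-25,30,0],"spin":0},{"hand":50,"linear":[-25,30,0],"spin":0},{"hand":50,"linear":[-25,30,0],"spin":0},{"hand":50,"linear":[-14,20,0],"spin":0}]' 15
python3 -m handwheel '[{"hand":50,"linear":[0,0,0],"spin":0},{"hand":50,"linear":[0,0,0],"spin":0},{"hand":50,"linear":[0,0,0],"spin":0}]'
python3 - <<'E'
from h import *
for n in ("scene","wrist","top"):
    c=cam(n); im=robot.capture(n); cv2.imwrite(f"pics/{n}2.png",im[:,:,::-1])
    print(n,[(np.round(d["extent"]).tolist(),round(d["score"],2)) for d in robot.search_frame(n,"aneroid_large")])
print(robot.observe()["tool_pos"],robot.observe()["eef_rot"])
a=cv2.imread("pics/scene2.png")[80:330,260:560];b=cv2.imread("pics/wrist2.png")
cv2.imwrite("pics/m2.png",np.hstack([cv2.resize(a,(400,333)),cv2.resize(b,(400,333),interpolation=cv2.INTER_AREA)]))
E
```

```text
t: 4.92
tool_pos: [0.6098, 0.1641, 0.0958]
eef_rot: [0.708, 0.706, -0.0, 0.001]
contact_force: [0.8, 1.2, -1.0]
opening: 0.0597
grip_force: 15.0
t: 5.17
tool_pos: [0.6061, 0.1676, 0.0949]
eef_rot: [0.708, 0.707, -0.001, -0.001]
contact_force: [-1.1, 0.3, -1.7]
opening: 0.0597
grip_force: 15.0
scene [([422.0, 164.0, 38.0, 40.0], 0.96), ([246.0, 282.0, 22.0, 26.0], 0.26)]
wrist [([318.0, 291.0, 120.0, 122.0], 0.81)]
top [([242.0, 194.0, 16.0, 32.0], 0.87)]
[0.60661022 0.168366   0.09550295] [ 7.07090511e-01  7.07123031e-01 -1.24399074e-04 -1.11614685e-04]
```

View pics/m2.png

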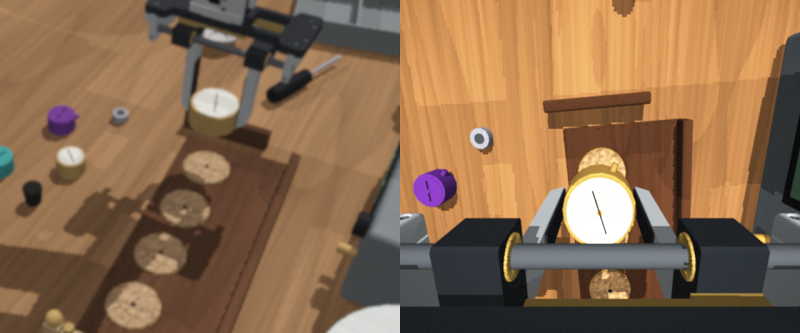

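The large one is held level with its dial up, over the far pad at the fence end. In the full wrist picture the dial is at about (318,290). I check the grip offset with the wrist camera.

Run:
```python
from h import *
c=cam("wrist"); s=robot.observe(); im=cv2.imread("pics/wrist2.png")[:,:,::-1].copy()
p,a=blob(im,(318,285),60,"dial"); P=at(c,p,s["tool_pos"][2]+.0209); print(p,a,P.round(4),(P-s["tool_pos"]).round(4))
sc=cam("scene"); im=cv2.imread("pics/scene2.png")[:,:,::-1].copy()
p,a=blob(im,(421,157),26,"dial"); P=at(sc,p,s["tool_pos"][2]+.0209); print(p,a,P.round(4),(P-s["tool_pos"]).round(4))
```

```text
[318.79069519 305.13755798] [ 99.9 106.7] [0.6069 0.1678 0.1164] [ 0.0003 -0.0006  0.0209]
[421.44778633 156.60165024] [22.7 35.5] [0.6066 0.1653 0.1164] [ 0.     -0.0031  0.0209]
```

```bash
python3 -m handwheel '[{"hand":50,"linear":[0,2.5,15],"spin":0},{"hand":50,"linear":[0,0,25],"spin":0},{"hand":50,"linear":[0,0,20],"spin":0},{"hand":50,"linear":[0,0,10],"spin":0},{"hand":50,"linear":[0,0,4],"spin":0},{"hand":50,"linear":[0,0,2],"spin":0},{"hand":50,"linear":[0,0,0],"spin":0},{"hand":50,"linear":[0,0,0],"spin":0}]'
```

```text
t: 6.13
tool_pos: [0.6109, 0.1677, 0.02]
eef_rot: [0.708, 0.707, 0.001, 0.001]
contact_force: [0.2, -0.4, -1.9]
opening: 0.06
grip_force: 15.0
```

```bash
python3 -m handwheel '[{"hand":50,"linear":[0,0,0.7],"spin":0},{"hand":64,"linear":[0,0,0],"spin":0},{"hand":70,"linear":[0,0,0],"spin":0},{"hand":76,"linear":[0,0,0],"spin":0},{"hand":80,"linear":[0,0,0],"spin":0},{"hand":80,"linear":[0,0,-10],"spin":0},{"hand":80,"linear":[0,0,-30],"spin":0},{"hand":80,"linear":[0,0,-40],"spin":0},{"hand":80,"linear":[0,0,-30],"spin":0}]'
python3 -m handwheel '[{"hand":80,"linear":[-10,-25,0],"spin":0},{"hand":80,"linear":[-20,-35,0],"spin":0},{"hand":80,"linear":[-20,-35,0],"spin":0},{"hand":80,"linear":[-20,-35,0],"spin":0},{"hand":70,"linear":[-16,-30,0],"spin":0},{"hand":64,"linear":[0,0,0],"spin":0},{"hand":64,"linear":[0,0,0],"spin":0}]'
python3 - <<'E'
from h import *
C={}
for n,k,q,z in (("scene",(415,196),(313,199),0),("top",(241,201),(283,278),0)):
    c=cam(n); im=robot.capture(n); cv2.imwrite(f"pics/{n}3.png",im[:,:,::-1])
    p,a=blob(im,k,24,"dial"); C[n]=(c,p); print(n,p,a,at(c,p,.04).round(4))
print(tri(*C["scene"],*C["top"]))
c=cam("wrist"); im=robot.capture("wrist"); cv2.imwrite("pics/wrist3.png",im[:,:,::-1]); print(robot.observe()["tool_pos"])
print([(np.round(d["extent"]).tolist(),round(d["score"],2)) for d in robot.search_frame("wrist","aneroid_small")])
a=cv2.imread("pics/scene3.png")[120:370,240:540];b=cv2.imread("pics/wrist3.png")
cv2.imwrite("pics/m3.png",np.hstack([cv2.resize(a,(400,333)),cv2.resize(b,(400,333),interpolation=cv2.INTER_AREA)]))
E
```

```text
t: 6.88
tool_pos: [0.6105, 0.1676, 0.1317]
eef_rot: [0.708, 0.707, 0.001, 0.001]
contact_force: [2.0, 0.6, 1.2]
opening: 0.0801
grip_force: 0.0
t: 7.47
tool_pos: [0.4487, 0.0813, 0.1293]
eef_rot: [0.708, 0.706, 0.0, 0.0]
contact_force: [0.1, 0.9, 0.6]
opening: 0.0654
grip_force: 0.0
scene [417.77639198 193.00221443] [22.8 33.1] [0.6111 0.1657 0.04  ]
top [239.11956215 198.24293137] [27.3 27.9] [0.6109 0.1648 0.04  ]
(array([0.61106323, 0.16478002, 0.04068895]), np.float64(0.0005722474277114176))
[0.45189654 0.08195293 0.13003331]
[([251.0, 159.0, 55.0, 56.0], 0.82), ([225.0, 287.0, 46.0, 39.0], 0.69), ([318.0, 236.0, 47.0, 59.0], 0.67), ([486.0, 140.0, 34.0, 74.0], 0.54)]
```

View pics/m3.png

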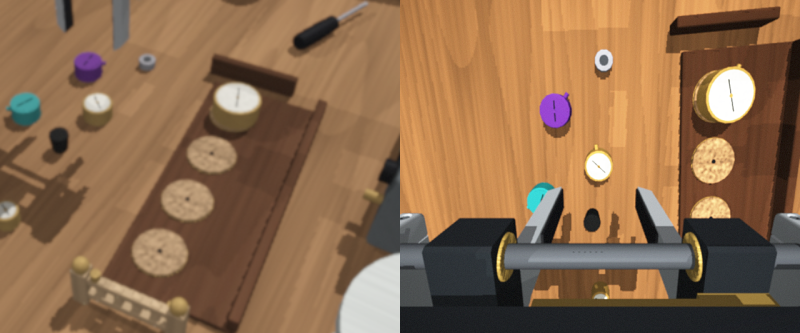

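The large one sits on the fence-end pad, about 2 mm off centre in x. The small aneroid, brass with a pale dial and the middle of the three, is at (318,236) in the full wrist picture. The purple one is at (251,159) and the turquoise one at (225,287). The description fits only the brass one, and this enlarged view confirms it.

```bash
python3 -m handwheel '[{"hand":64,"linear":[0,0,20],"spin":0},{"hand":64,"linear":[0,0,35],"spin":0},{"hand":64,"linear":[0,0,35],"spin":0},{"hand":64,"linear":[0,0,20],"spin":0},{"hand":64,"linear":[0,0,10],"spin":0},{"hand":64,"linear":[0,0,4],"spin":0},{"hand":64,"linear":[0,0,0],"spin":0},{"hand":45,"linear":[0,0,0],"spin":0},{"hand":32,"linear":[0,0,0],"spin":0},{"hand":32,"linear":[0,0,0],"spin":0}]' 12
python3 -m handwheel '[{"hand":32,"linear":[0,0,0],"spin":0},{"hand":32,"linear":[0,0,0],"spin":0},{"hand":32,"linear":[0,0,0],"spin":0}]'
```

```text
t: 8.5
tool_pos: [0.4515, 0.0817, 0.0062]
eef_rot: [0.708, 0.707, 0.001, 0.001]
contact_force: [-0.9, -0.1, -0.5]
opening: 0.0477
grip_force: 0.0
t: 8.75
tool_pos: [0.4509, 0.0817, 0.0059]
eef_rot: [0.708, 0.707, 0.001, 0.001]
contact_force: [-1.1, -0.3, 5.2]
opening: 0.0399
grip_force: 12.0
```

```bash
python3 -m handwheel '[{"hand":32,"linear":[0,0,-10],"spin":0},{"hand":32,"linear":[0,0,-20],"spin":0},{"hand":32,"linear":[0,0,-30],"spin":0},{"hand":32,"linear":[0,0,-20],"spin":0},{"hand":32,"linear":[-8,20,0],"spin":0},{"hand":32,"linear":[-18,35,0],"spin":0},{"hand":32,"linear":[-18,35,0],"spin":0},{"hand":32,"linear":[-18,35,0],"spin":0},{"hand":32,"linear":[-14,30,0],"spin":0},{"hand":32,"linear":[0,15,0],"spin":0}]' 15
python3 -m handwheel '[{"hand":32,"linear":[0,0,0],"spin":0},{"hand":32,"linear":[0,0,0],"spin":0},{"hand":32,"linear":[0,0,0],"spin":0}]'
python3 - <<'E'
from h import *
for n in ("scene","top"):
    c=cam(n); im=robot.capture(n); s=robot.observe(); z=s["tool_pos"][2]+.018; q=proj(c,s["tool_pos"]+[0,0,.018]); p,a=blob(im,q,20,"dial"); print(n,q,p,a,(at(c,p,z)).round(4),s["tool_pos"].round(4))
E
```

```text
t: 9.58
tool_pos: [0.6231, 0.0022, 0.0855]
eef_rot: [0.709, 0.706, 0.0, 0.002]
contact_force: [-0.2, -0.1, -0.7]
opening: 0.0396
grip_force: 15.0
t: 9.83
tool_pos: [0.6179, 0.006, 0.0842]
eef_rot: [0.707, 0.707, -0.001, -0.001]
contact_force: [0.9, -0.2, -0.4]
opening: 0.0395
grip_force: 15.0
scene [382.73923663 228.28404662] [382.9944706  228.07702255] [18.7 25.1] [0.6179 0.0067 0.1023] [0.6177 0.0062 0.0843]
top [317.83487595 187.24669778] [309.30112743 188.84516907] [16.4 36. ] [0.6152 0.0222 0.1025] [0.6179 0.0062 0.0845]
```

```bash
python3 -m handwheel '[{"hand":32,"linear":[-1.5,3,15],"spin":0},{"hand":32,"linear":[0,0,25],"spin":0},{"hand":32,"linear":[0,0,15],"spin":0},{"hand":32,"linear":[0,0,8],"spin":0},{"hand":32,"linear":[0,0,2],"spin":0},{"hand":32,"linear":[0,0,0],"spin":0},{"hand":32,"linear":[0,0,0],"spin":0},{"hand":32,"linear":[0,0,0],"spin":0}]'
```

```text
t: 10.6
tool_pos: [0.6236, 0.0039, 0.0209]
eef_rot: [0.708, 0.707, 0.001, 0.001]
contact_force: [-0.7, -0.2, -0.0]
opening: 0.0398
grip_force: 15.0
```

Run:
```python
from h import *
for n in ("scene",)*3:
    c=cam(n); im=robot.capture(n); s=robot.observe(); z=s["tool_pos"][2]+.018; q=proj(c,s["tool_pos"]+[0,0,.018]); p,a=blob(im,q,20,"dial"); print(n,q,p,a,(at(c,p,z)).round(4),s["tool_pos"].round(4))
```

```text
scene [382.31410172 259.52807887] [382.42434311 258.92582703] [18.7 23.6] [0.6233 0.005  0.0389] [0.6236 0.0038 0.0209]
scene [382.2595971  259.52860013] [382.447855  258.9236412] [18.7 23.5] [0.6233 0.005  0.0388] [0.6236 0.0038 0.0208]
scene [382.14320171 259.54096866] [382.33893967 258.87404633] [18.8 23.5] [0.623  0.0052 0.0386] [0.6234 0.0038 0.0206]
```

```bash
python3 -m handwheel '[{"hand":32,"linear":[0,-2,0],"spin":0},{"hand":32,"linear":[0,0,1.3],"spin":0},{"hand":32,"linear":[0,0,1],"spin":0},{"hand":32,"linear":[0,0,0],"spin":0}]'
python3 - <<'E'
from h import *
c=cam("scene"); im=robot.capture("scene"); s=robot.observe(); z=s["tool_pos"][2]+.018; q=proj(c,s["tool_pos"]+[0,0,.018]); p,a=blob(im,q,20,"dial"); print(q,p,a,(at(c,p,z)).round(4),s["tool_pos"].round(4))
E
```

```text
t: 11.08
tool_pos: [0.6206, 0.0039, 0.0174]
eef_rot: [0.708, 0.707, -0.0, 0.0]
contact_force: [-0.4, -0.7, 0.1]
opening: 0.0401
grip_force: 15.0
[380.3762615  260.13326685] [380.40425873 259.51494026] [18.7 23.2] [0.6201 0.0051 0.0354] [0.6206 0.004  0.0174]
```

```bash
python3 -m handwheel '[{"hand":44,"linear":[0,0,0],"spin":0},{"hand":50,"linear":[0,0,0],"spin":0},{"hand":56,"linear":[0,0,0],"spin":0},{"hand":60,"linear":[0,0,0],"spin":0},{"hand":60,"linear":[0,0,-10],"spin":0},{"hand":60,"linear":[0,0,-30],"spin":0},{"hand":60,"linear":[0,0,-35],"spin":0},{"hand":56,"linear":[0,0,-35],"spin":0}]'
python3 -m handwheel '[{"hand":56,"linear":[-14,-20,0],"spin":0},{"hand":56,"linear":[-25,-33,0],"spin":0},{"hand":56,"linear":[-25,-33,0],"spin":0},{"hand":56,"linear":[-25,-33,0],"spin":0},{"hand":56,"linear":[-25,-33,0],"spin":0},{"hand":56,"linear":[-10,-15,0],"spin":0},{"hand":54,"linear":[0,0,0],"spin":0},{"hand":54,"linear":[0,0,0],"spin":0},{"hand":54,"linear":[0,0,0],"spin":0}]'
python3 - <<'E'
from h import *
C={}
for n,k in (("scene",(380,257)),("top",(317,191))):
    c=cam(n); im=robot.capture(n); cv2.imwrite(f"pics/{n}4.png",im[:,:,::-1])
    p,a=blob(im,k,22,"dial"); C[n]=(c,p); print(n,p,a,at(c,p,.036).round(4))
print(tri(*C["scene"],*C["top"]))
print(robot.observe()["tool_pos"]); im=robot.capture("wrist"); cv2.imwrite("pics/wrist4.png",im[:,:,::-1])
a=cv2.imread("pics/scene4.png")[120:370,180:480]
cv2.imwrite("pics/m4.png",np.hstack([cv2.resize(a,(400,333)),cv2.resize(im[:,:,::-1],(400,333),interpolation=cv2.INTER_AREA)]))
E
```

```text
t: 11.8
tool_pos: [0.6198, 0.0041, 0.1285]
eef_rot: [0.708, 0.707, -0.001, -0.001]
contact_force: [0.1, 0.1, 0.7]
opening: 0.0569
grip_force: 0.0
t: 12.55
tool_pos: [0.4547, -0.1198, 0.1283]
eef_rot: [0.708, 0.707, 0.001, 0.001]
contact_force: [-0.2, -0.4, -0.4]
opening: 0.0541
grip_force: 0.0
scene [380.51877213 259.57733917] [18.7 23.4] [0.6205 0.0046 0.036 ]
top [319.6037159  192.18511391] [17.2 17.8] [0.6204 0.0035 0.036 ]
(array([0.62053385, 0.0036168 , 0.03701685]), np.float64(0.0006508854200475516))
[ 0.45478996 -0.11936761  0.12793673]
```

View pics/m4.png

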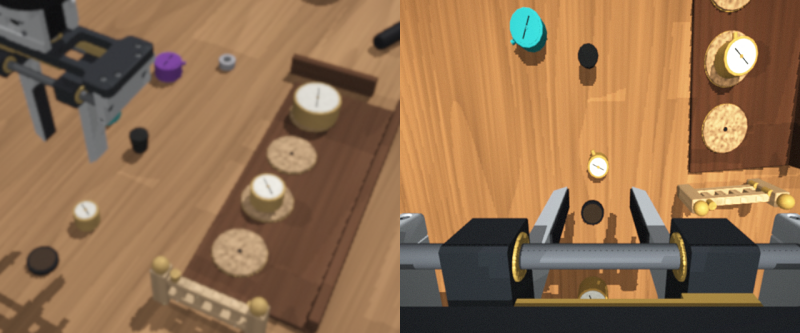

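The small one stands on the third pad, within 2 mm of its centre. The tiny one is at (478,240) in the full wrist picture, brass with a pale dial. Its stub is about 23° left of +y, and the lens lies behind it at (474,305), clear of the fingers.

```bash
python3 -m handwheel '[{"hand":54,"linear":[-0.5,-1,20],"spin":0},{"hand":54,"linear":[0,0,35],"spin":0},{"hand":54,"linear":[0,0,35],"spin":0},{"hand":54,"linear":[0,0,20],"spin":0},{"hand":54,"linear":[0,0,8],"spin":0},{"hand":54,"linear":[0,0,4],"spin":0},{"hand":54,"linear":[0,0,0],"spin":0},{"hand":35,"linear":[0,0,0],"spin":0},{"hand":22,"linear":[0,0,0],"spin":0},{"hand":22,"linear":[0,0,0],"spin":0}]' 12
python3 -m handwheel '[{"hand":22,"linear":[0,0,0],"spin":0},{"hand":22,"linear":[0,0,0],"spin":0},{"hand":22,"linear":[0,0,0],"spin":0},{"hand":22,"linear":[0,0,0],"spin":0}]'
```

```text
t: 13.53
tool_pos: [0.454, -0.1209, 0.0069]
eef_rot: [0.708, 0.707, 0.001, 0.002]
contact_force: [-0.5, -0.1, 0.1]
opening: 0.037
grip_force: 0.0
t: 13.87
tool_pos: [0.4535, -0.1208, 0.0065]
eef_rot: [0.708, 0.707, 0.0, 0.001]
contact_force: [0.4, -0.8, 6.7]
opening: 0.0296
grip_force: 12.0
```

```bash
python3 -m handwheel '[{"hand":22,"linear":[0,0,-10],"spin":0},{"hand":22,"linear":[0,0,-25],"spin":0},{"hand":22,"linear":[0,0,-35],"spin":0},{"hand":22,"linear":[5,0,-25],"spin":0},{"hand":22,"linear":[15,20,0],"spin":0},{"hand":22,"linear":[15,35,0],"spin":0},{"hand":22,"linear":[10,35,0],"spin":0},{"hand":22,"linear":[0,35,0],"spin":0},{"hand":22,"linear":[0,30,0],"spin":0},{"hand":22,"linear":[0,16,0],"spin":0}]' 15
python3 -m handwheel '[{"hand":22,"linear":[0,2,0],"spin":0},{"hand":22,"linear":[0,0,20],"spin":0},{"hand":22,"linear":[0,0,30],"spin":0},{"hand":22,"linear":[0,0,20],"spin":0},{"hand":22,"linear":[0,0,6],"spin":0},{"hand":22,"linear":[0,0,3],"spin":0},{"hand":22,"linear":[0,0,0],"spin":0},{"hand":22,"linear":[0,0,0],"spin":0},{"hand":22,"linear":[0,0,0],"spin":0}]'
python3 - <<'E'
from h import *
for n in("scene","top"):
    c=cam(n); im=robot.capture(n); s=robot.observe(); z=s["tool_pos"][2]+.0155; q=proj(c,s["tool_pos"]+[0,0,.0155]); p,a=blob(im,q,16,"dial"); print(q,p,a,(at(c,p,z)).round(4),s["tool_pos"].round(4))
E
```

```text
t: 14.7
tool_pos: [0.6266, -0.0752, 0.1009]
eef_rot: [0.707, 0.707, 0.001, 0.001]
contact_force: [0.2, -0.4, -0.6]
opening: 0.0291
grip_force: 15.0
t: 15.45
tool_pos: [0.6269, -0.076, 0.0235]
eef_rot: [0.708, 0.707, 0.001, 0.001]
contact_force: [0.5, -1.0, -0.1]
opening: 0.0297
grip_force: 15.0
[359.34724033 298.09942367] [359.4588356  297.45162201] [15.2 17.4] [ 0.6265 -0.0749  0.0389] [ 0.6269 -0.076   0.0234]
[359.09116088 187.99964327] [359.5582943  190.29773712] [17.3 35. ] [ 0.6221 -0.0767  0.0387] [ 0.6267 -0.0759  0.0232]
```

```bash
python3 -m handwheel '[{"hand":22,"linear":[0.7,0.3,2],"spin":0},{"hand":22,"linear":[0,0,1.6],"spin":0},{"hand":22,"linear":[0,0,1],"spin":0},{"hand":22,"linear":[0,0,0],"spin":0},{"hand":32,"linear":[0,0,0],"spin":0},{"hand":38,"linear":[0,0,0],"spin":0},{"hand":44,"linear":[0,0,0],"spin":0},{"hand":50,"linear":[0,0,0],"spin":0},{"hand":50,"linear":[0,0,0],"spin":0},{"hand":50,"linear":[0,0,-8],"spin":0}]'
python3 -m handwheel '[{"hand":50,"linear":[0,0,-30],"spin":0},{"hand":50,"linear":[0,0,-35],"spin":0},{"hand":50,"linear":[0,0,-35],"spin":0},{"hand":60,"linear":[0,-15,-10],"spin":0},{"hand":70,"linear":[0,-25,0],"spin":0},{"hand":74,"linear":[-20,-30,0],"spin":0},{"hand":74,"linear":[-27,-30,0],"spin":0},{"hand":74,"linear":[-27,-30,0],"spin":0},{"hand":74,"linear":[-27,-30,0],"spin":0},{"hand":74,"linear":[-27,-20,0],"spin":0}]'
python3 -m handwheel '[{"hand":74,"linear":[-33,-3,0],"spin":0},{"hand":74,"linear":[-33,0,0],"spin":0},{"hand":74,"linear":[-33,0,0],"spin":0},{"hand":74,"linear":[-18,0,0],"spin":0},{"hand":74,"linear":[0,0,0],"spin":0},{"hand":74,"linear":[0,0,0],"spin":0},{"hand":74,"linear":[0,0,0],"spin":0}]'
python3 - <<'E'
from h import *
C={}
for n,k in (("scene",(359,297)),("top",(358,189))):
    c=cam(n); im=robot.capture(n); cv2.imwrite(f"pics/{n}5.png",im[:,:,::-1])
    p,a=blob(im,k,18,"dial"); C[n]=(c,p); print(n,p,a,at(c,p,.034).round(4))
print(tri(*C["scene"],*C["top"]))
print(robot.observe()["tool_pos"],robot.observe()["qpos"].round(2)); im=robot.capture("wrist"); cv2.imwrite("pics/wrist5.png",im[:,:,::-1])
a=cv2.imread("pics/scene5.png")[120:370,180:480]
cv2.imwrite("pics/m5.png",np.hstack([cv2.resize(a,(400,333)),cv2.resize(im[:,:,::-1],(400,333),interpolation=cv2.INTER_AREA)]))
E
```

```text
t: 16.38
tool_pos: [0.6241, -0.0744, 0.023]
eef_rot: [0.708, 0.707, -0.001, -0.002]
contact_force: [-0.5, -0.3, 0.5]
opening: 0.0498
grip_force: 0.0
t: 17.22
tool_pos: [0.4432, -0.2029, 0.1353]
eef_rot: [0.707, 0.707, -0.0, -0.0]
contact_force: [0.6, -0.0, -0.4]
opening: 0.074
grip_force: 0.0
t: 17.8
tool_pos: [0.4423, -0.3186, 0.1348]
eef_rot: [0.708, 0.707, 0.0, -0.001]
contact_force: [0.6, -0.2, 1.1]
opening: 0.0741
grip_force: 0.0
scene [359.62678528 298.78113556] [14.8 17.5] [ 0.6264 -0.0737  0.034 ]
top [358.45941734 188.67147446] [12.1 12.7] [ 0.6263 -0.0749  0.034 ]
(array([ 0.62639357, -0.07464231,  0.03513074]), np.float64(0.0007970699378879923))
[ 0.4425038  -0.31808747  0.13479681] [-0.78  0.21  1.69  0.    1.24 -0.78]
```

View pics/m5.png

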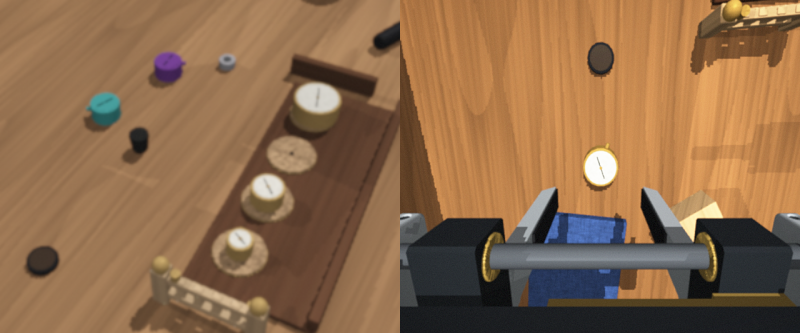

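The tiny one is centred on the gate pad. The medium one is at (480,241) in the full wrist picture, stub near +y, with clear space around it.

```bash
python3 -m handwheel '[{"hand":74,"linear":[-2.4,1.4,20],"spin":0},{"hand":74,"linear":[0,0,35],"spin":0},{"hand":74,"linear":[0,0,35],"spin":0},{"hand":74,"linear":[0,0,25],"spin":0},{"hand":74,"linear":[0,0,9],"spin":0},{"hand":74,"linear":[0,0,4],"spin":0},{"hand":74,"linear":[0,0,0],"spin":0},{"hand":55,"linear":[0,0,0],"spin":0},{"hand":42,"linear":[0,0,0],"spin":0},{"hand":42,"linear":[0,0,0],"spin":0}]' 12
python3 -m handwheel '[{"hand":42,"linear":[0,0,0],"spin":0},{"hand":42,"linear":[0,0,0],"spin":0},{"hand":42,"linear":[0,0,0],"spin":0},{"hand":42,"linear":[0,0,0],"spin":0}]'
```

```text
t: 18.78
tool_pos: [0.4452, -0.3232, 0.0088]
eef_rot: [0.708, 0.707, -0.0, 0.002]
contact_force: [0.1, -0.5, 0.4]
opening: 0.0571
grip_force: 0.0
t: 19.12
tool_pos: [0.4446, -0.3228, 0.0082]
eef_rot: [0.708, 0.707, -0.0, 0.001]
contact_force: [0.4, -0.3, 6.5]
opening: 0.0496
grip_force: 12.0
```

```bash
python3 -m handwheel '[{"hand":42,"linear":[0,0,-10],"spin":0},{"hand":42,"linear":[0,0,-25],"spin":0},{"hand":42,"linear":[0,0,-35],"spin":0},{"hand":42,"linear":[5,0,-35],"spin":0},{"hand":42,"linear":[15,0,-15],"spin":0},{"hand":42,"linear":[30,0,0],"spin":0},{"hand":42,"linear":[34,0,0],"spin":0},{"hand":42,"linear":[34,0,0],"spin":0},{"hand":42,"linear":[34,0,0],"spin":0},{"hand":42,"linear":[34,0,0],"spin":0}]' 15
python3 -m handwheel '[{"hand":42,"linear":[34,10,0],"spin":0},{"hand":42,"linear":[34,20,0],"spin":0},{"hand":42,"linear":[34,20,0],"spin":0},{"hand":42,"linear":[34,20,0],"spin":0},{"hand":42,"linear":[34,20,0],"spin":0},{"hand":42,"linear":[30,30,0],"spin":0},{"hand":42,"linear":[20,30,0],"spin":0},{"hand":42,"linear":[0,20,0],"spin":0},{"hand":42,"linear":[0,0,0],"spin":0},{"hand":42,"linear":[0,0,0],"spin":0}]'
python3 - <<'E'
from h import *
for n in("scene",):
    c=cam(n); im=robot.capture(n); s=robot.observe(); z=s["tool_pos"][2]+.0178; q=proj(c,s["tool_pos"]+[0,0,.0178]); p,a=blob(im,q,22,"dial"); print(q,p,a,(at(c,p,z)).round(4),s["tool_pos"].round(4))
E
```

```text
t: 19.95
tool_pos: [0.4434, -0.1343, 0.1269]
eef_rot: [0.708, 0.706, 0.0, -0.0]
contact_force: [0.9, 0.3, -1.7]
opening: 0.0497
grip_force: 15.0
t: 20.78
tool_pos: [0.6137, 0.0835, 0.1263]
eef_rot: [0.707, 0.707, -0.001, -0.001]
contact_force: [-0.2, -0.2, -1.9]
opening: 0.0497
grip_force: 15.0
[405.41700903 173.73425872] [407.06600571 172.50158501] [21.4 31. ] [0.6136 0.0868 0.1439] [0.6127 0.0831 0.1261]
```

```bash
python3 -m handwheel '[{"hand":42,"linear":[-1.5,1.5,15],"spin":0},{"hand":42,"linear":[0,0,30],"spin":0},{"hand":42,"linear":[0,0,30],"spin":0},{"hand":42,"linear":[0,0,17],"spin":0},{"hand":42,"linear":[0,0,7],"spin":0},{"hand":42,"linear":[0,0,3],"spin":0},{"hand":42,"linear":[0,0,0],"spin":0},{"hand":42,"linear":[0,0,0],"spin":0},{"hand":42,"linear":[0,0,0],"spin":0}]'
python3 - <<'E'
from h import *
for n in("scene",):
    c=cam(n); im=robot.capture(n); s=robot.observe(); z=s["tool_pos"][2]+.0178; q=proj(c,s["tool_pos"]+[0,0,.0178]); p,a=blob(im,q,22,"dial"); print(q,p,a,(at(c,p,z)).round(4),s["tool_pos"].round(4))
E
```

```text
t: 21.58
tool_pos: [0.617, 0.0816, 0.0269]
eef_rot: [0.708, 0.707, 0.001, 0.001]
contact_force: [0.4, 0.2, -1.7]
opening: 0.0497
grip_force: 15.0
[400.41835406 223.09073916] [401.05197906 221.8787899 ] [21.4 28.4] [0.6167 0.0846 0.0446] [0.6169 0.0816 0.0268]
```

```bash
python3 -m handwheel '[{"hand":42,"linear":[0.7,-1.5,3],"spin":0},{"hand":42,"linear":[0,0,2],"spin":0},{"hand":42,"linear":[0,0,1],"spin":0},{"hand":42,"linear":[0,0,0.5],"spin":0},{"hand":42,"linear":[0,0,0],"spin":0},{"hand":54,"linear":[0,0,0],"spin":0},{"hand":60,"linear":[0,0,0],"spin":0},{"hand":66,"linear":[0,0,0],"spin":0},{"hand":70,"linear":[0,0,0],"spin":0},{"hand":70,"linear":[0,0,-8],"spin":0}]'
python3 -m handwheel '[{"hand":70,"linear":[0,0,-30],"spin":0},{"hand":70,"linear":[0,0,-35],"spin":0},{"hand":70,"linear":[0,0,-35],"spin":0},{"hand":70,"linear":[0,-30,-10],"spin":0},{"hand":70,"linear":[0,-35,0],"spin":0},{"hand":70,"linear":[0,-35,0],"spin":0},{"hand":70,"linear":[0,-35,0],"spin":0},{"hand":70,"linear":[0,-25,0],"spin":0},{"hand":70,"linear":[0,0,0],"spin":0},{"hand":70,"linear":[0,0,0],"spin":0}]'
python3 - <<'E'
from h import *
ims={}
for n in("scene","top"):
    ims[n]=robot.capture(n); cv2.imwrite(f"pics/{n}6.png",ims[n][:,:,::-1])
s,t=cam("scene"),cam("top")
for n,P,z in [("large",(.6091,.1651),.040),("med",(.6151,.0853),.038),("small",(.6211,.0055),.036),("tiny",(.6273,-.0755),.034)]:
    r=[blob(ims[k],proj(c,(*P,z)),22,"dial")[0] for k,c in (("scene",s),("top",t))]
    p,e=tri(s,r[0],t,r[1]); print(n,p.round(4),round(e,4),"off mm",((p[:2]-P)*1000).round(1))
cv2.imwrite("pics/m6.png",cv2.resize(ims["scene"][120:370,180:480,::-1],(720,600)))
E
```

```text
t: 22.47
tool_pos: [0.6122, 0.0824, 0.0246]
eef_rot: [0.708, 0.707, -0.001, -0.001]
contact_force: [-0.5, 0.4, -0.8]
opening: 0.0698
grip_force: 0.0
t: 23.3
tool_pos: [0.4533, 0.0828, 0.1369]
eef_rot: [0.708, 0.707, 0.0, 0.0]
contact_force: [0.1, -0.1, 0.4]
opening: 0.0703
grip_force: 0.0
large [0.6111 0.1648 0.0407] 0.0006 off mm [ 2.  -0.3]
med [0.6143 0.0845 0.039 ] 0.0006 off mm [-0.8 -0.8]
small [0.6206 0.0037 0.037 ] 0.0005 off mm [-0.5 -1.8]
tiny [ 0.6264 -0.0744  0.0349] 0.0006 off mm [-0.9  1.1]
```

View pics/m6.png

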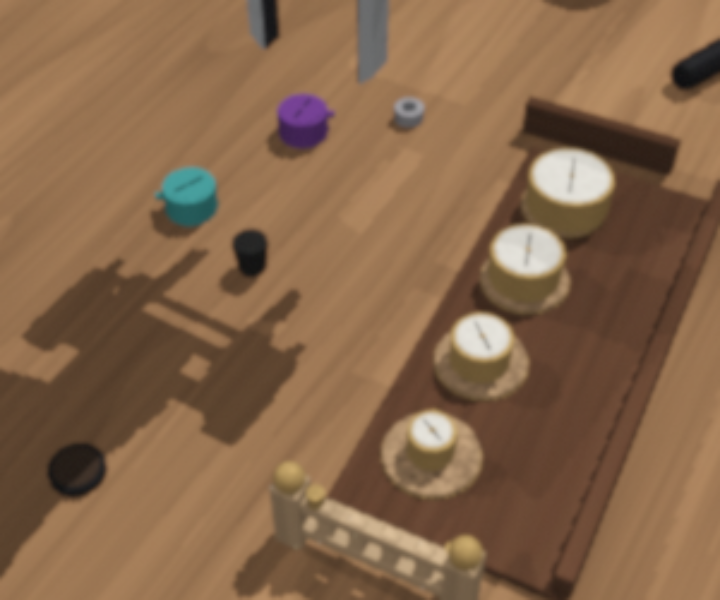

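All four are in order from the gate, dials up and within about 2 mm of their pad centres. The lens at (77,468) in the crop and the look-alikes are untouched, and the arm is clear.

```bash
python3 -c "
from station import robot
print(robot.hand_in())"
```

```text
the job is handed in; nothing more can be done
None
```

The job is handed in: the four aneroids stand in size order from the gate (tiny, small, medium, large), dials up and each within about 2 mm of its pad centre by camera measurement, with the lens and the look-alikes left untouched.

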